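# Clear the water-test bench: samples, reagents and glassware each to their place

## Task

Clear up after the water tests: stand the two green-capped sample bottles in the free cells of the divided cardboard tray, each of the two black reagent bottles in the free recess of its own shape in the reagent case, square in square and round in round, and the used glass beaker in the white washing-up tray, flat on its floor. Keep everything upright, and leave the bottles already stored in the cardboard tray and the case standing in their places.

Things in the scene. Friction and masses are not known exactly. Their poses are not given: they have to be found in the camera images.
- large_sample: Large water-sample bottle: white round plastic bottle with a green screw cap, 92 mm tall. Straight body 48 mm in diameter up to 62 mm, then a shoulder; cap 36 mm in diameter, 72 to 92 mm. About 120 g. Origin: centre of its underside; z up its axis. Stands upright on the bench at the start, anywhere among the others.
- small_sample: Small water-sample bottle of the same kind: white, round, green cap, 76 mm tall. Straight body 38 mm in diameter up to 51 mm, then a shoulder; cap 29 mm in diameter, 59 to 76 mm. About 70 g. Origin: centre of its underside; z up its axis. Stands upright on the bench at the start, anywhere among the others.
- square_reagent: Square reagent bottle: black plastic, body 36 x 36 mm and 52 mm high, yellow round screw cap 27 mm in diameter on top, 78 mm tall in all. About 70 g. x and y axes square to its side faces. Origin: centre of its underside; z up its axis. Stands upright on the bench at the start, anywhere among the others.
- round_reagent: Round reagent bottle: black plastic, straight body 34 mm in diameter up to 48 mm, yellow screw cap 24 mm in diameter, 70 mm tall in all. About 50 g. Origin: centre of its underside; z up its axis. Stands upright on the bench at the start, anywhere among the others.
- beaker: Used glass beaker, clear, empty, open at the top: 42 mm in diameter, 60 mm tall, wall 2 mm. About 40 g. Its small pouring lip sticks out 6 mm at the rim on its own +y side (look only). Origin: centre of its underside; z up its axis. Stands upright on the bench at the start, anywhere among the others.
- carton: Fixed low brown cardboard tray, outer 78 (x) x 222 (y) x 26 mm, 3 mm board, floor 3 mm thick. Two cross walls make three cells, each 72 (x) by 70 (y) mm, in a row along y, centres at y = -73, 0, +73 mm. stored_sample stands in the cell at -73; the other two are free. Origin: centre of its underside. In any of three places at the back of the work area, yaw within 0.15 rad.
- reagent_case: Fixed blue case with a grey insert, 96 (x) x 222 (y) mm, top at 24 mm (rim 26). Three recesses 18 mm deep (floors at 6 mm) in a row along y at x = 0: square 53 x 53 mm at y = +66 mm (free), round 53 mm across at y = 0 (free), square 53 x 53 mm at y = -66 mm (holds stored_reagent). Origin: centre of its underside; handle on its -x side. In any of the three places, yaw within 0.15 rad.
- wash_tray: Fixed low white plastic tray, outer 112 (x) x 206 (y) x 30 mm, rim lip 118 x 212 mm, walls and floor 4 mm thick. An upturned used glass dish (64 mm across, 12 mm high over the tray floor) is fixed in its -y half, centred at x = 4, y = -52 mm; the +y half is free. Origin: centre of its underside. In any of the three places, yaw within 0.15 rad.
- stored_sample: A sample bottle exactly like large_sample, already standing in the carton cell at y = -73 mm. Loose: it can be knocked. Origin: centre of its underside.
- stored_reagent: A reagent bottle exactly like square_reagent, already standing in the case's square recess at y = -66 mm. Loose. Origin: centre of its underside.
Things that resemble listed ones, but are neither listed nor needed, are in the scene too. Leave any pink or purple look-alike of the stored_reagent alone.

How it is judged (in metres and radians):
At the end, for the whole second after the job is handed in: Samples on the floor of the free carton cells; reagents on the floors of their own recesses (centres within 16 mm along each side); beaker on the wash tray floor; stored bottles still in place; heights to 5 mm, all within 0.15 rad of upright and at rest (x of large_sample in the frame of carton between -0.037 and 0.037 m and y of large_sample in the frame of carton between -0.037 and 0.11 m and z of large_sample in the frame of carton between -0.003 and 0.009 m and x of small_sample in the frame of carton between -0.037 and 0.037 m and y of small_sample in the frame of carton between -0.037 and 0.11 m and z of small_sample in the frame of carton between -0.003 and 0.009 m and x of square_reagent in the frame of reagent_case between -0.016 and 0.016 m and y of square_reagent in the frame of reagent_case between 0.05 and 0.082 m and z of square_reagent in the frame of reagent_case between 0.002 and 0.011 m and x of round_reagent in the frame of reagent_case between -0.016 and 0.016 m and y of round_reagent in the frame of reagent_case between -0.016 and 0.016 m and z of round_reagent in the frame of reagent_case between 0.002 and 0.011 m and x of beaker in the frame of wash_tray between -0.052 and 0.052 m and y of beaker in the frame of wash_tray between -0.099 and 0.099 m and z of beaker in the frame of wash_tray between -0.001 and 0.01 m and x of stored_sample in the frame of carton between -0.037 and 0.037 m and y of stored_sample in the frame of carton between -0.11 and -0.037 m and z of stored_sample in the frame of carton between -0.003 and 0.009 m and x of stored_reagent in the frame of reagent_case between -0.016 and 0.016 m and y of stored_reagent in the frame of reagent_case between -0.082 and -0.05 m and z of stored_reagent in the frame of reagent_case between 0.002 and 0.011 m and angle between each of large_sample, small_sample, square_reagent, round_reagent, beaker, stored_sample, stored_reagent's own z axis and vertical below 0.15 rad and linear speed of each of large_sample, small_sample, square_reagent, round_reagent, beaker, stored_sample, stored_reagent below 0.02 m/s); the robot touches nothing.
It fails at once if one of the five things or of the stored bottles is tipped over (more than 0.7 rad from upright) (angle between any of large_sample, small_sample, square_reagent, round_reagent, beaker, stored_sample, stored_reagent's own z axis and vertical above 0.7 rad).
It fails at once if a stored bottle is taken from its place (moved more than 40 mm) (distance of any of stored_sample, stored_reagent from where it was at the start of the episode above 0.04 m).
It also fails if it takes over 128 s, if anything falls off the work surface, if the arm or the gripper's body presses on something with over 40 N, if the wrist force passes 120 N, or if a joint passes its speed limit or range.

## Robot

A 6-joint arm with a two-finger parallel gripper is mounted at the origin on the work surface. World frame = base frame: x ahead of the robot, y to its left, z up, the work surface at z = 0. Lengths are in m, angles in degrees, forces in N, time in s.
With the tool pointing down it reaches from about 0.4 to 0.925 m from the base axis. Payload 12.5 kg.
Tool frame: the origin (TCP) lies at the very end of the fingers, on their centre line; the grasp point (between the pads) lies env.grip_point_offset behind it (env.grip_point_offset is the distance from the TCP to the grasp point, in m); z points along the fingers, y is the line along which they close (so a half turn about z gives the same grasp; the last joint's range is limited). The gripper opens to 95 mm and grips with 3 to 60 N. Pads are 20 mm wide; open, the fingers measure 119 mm over their backs; the gripper's body (75 mm by 180 mm) begins 59 mm behind the grasp point.
Start: joints at [-69.935, 28.126, 89.318, -0, 62.55, -6.05], TCP at [0.275, -0.561, 0.215] pointing down, gripper open.
Joint ranges: [-177.58, 177.58], [-47.91, 125.51], [2.72, 160], [-65.01, 245.01], [3.68, 167.84], [-153.87, 153.87]. Speed limits (degrees/s): [127.2, 127.2, 159.86, 180, 180, 180].

## Interface

Orientations are given as a 3x3 rotation matrix whose columns are the frame's x, y, z axes.
In Python, from workcell import env gives the robot as it stands.
- The arm moves only by the tool move_arm, never from a script. Its argument "commands" is a list of rows, each a list of 4 numbers: the shift along the tool's x, y, z in m, then the turn about the tool's z in degrees. A call has exactly 10 rows; each row shifts and turns the commanded pose from where the row before left it, along the tool's axes as they then stand; what a row does not reach is not made up. A row lasts 1/8 s, in which the tool goes at most 62.5 mm and 10.7 degrees, less where a joint would pass 70% of its speed; a pose out of reach is approached as far as the arm can. A call with a gripper value outside its range is refused whole. "fingers" is the closure, from -1 (fully open) to 1 (shut), set as the call begins (left out, the last holds). The fingers move at their own pace and stop on an object; "grip_force" is the grip in N (left out, the last holds). Time passes only in rows, so rows that do not move let the fingers close, or fill a call up. It gives the time, the measured TCP pose, the force, the opening and the grip force at its end, in the units of the state.
- env.observe(): the state, without advancing time (a new reading comes with each control period).
- env.camera(name): name is "side" or "top"; returns the picture (400x640x3 uint8, red, green, blue); there is no depth.
- env.camera_info(name): a dict with "intrinsics" (3x3 intrinsics, pixels), "distortion" ([k1, k2, p1, p2, k3] as OpenCV has them; the pictures are not rectified), "xyz" and "attitude" of the camera in the world. Camera axes: x right, y down, z forward; pixel columns grow to the right and rows downward; lengths in m; the calibration is good to about 2 mm. A picture is of the moment at which its call begins. camera_info takes no time and is no camera call.
- env.close_job(): hands the job in; it is judged then, once.
The state is a dict: "clock": time; "qpos": joint angles; "joint_velocities": joint speeds; "tau": joint torques, N m; "tcp_pos": TCP position; "tool_rot": TCP orientation; "contact_force": force on the tool from outside, world axes, zero at the start; "ft_torque": the same for the moment, N m; "opening": finger opening in m; "finger_force": force on a finger pad.
Only numpy, scipy, OpenCV 4.12 (cv2) and the standard library are available. Lean on these libraries where they do the work, as an engineer would, in place of code of your own. Each camera call takes 0.05 s, during which the arm holds its last target. There are 200 camera calls.

## Working session

There is one attempt and no reset: what is moved stays moved. The work goes in short steps, Python scripts to look and compute and a tool call to move; the robot and the scene stay as the last step left them, time stands still between calls to the robot, and variables do not carry over. Pictures are saved under pics/ and viewed, at most 14 in all, crops included, and the job is handed in when it is done.

Besides the shell and the picture viewer there is one more tool, called after ">>>" by a JSON object that holds its "fn" and its "kwargs", one argument or row to a line. move_arm: Moves the arm, as the interface text tells. Its arguments: {"type":"object","properties":{"commands":{"type":"array","items":{"type":"array","items":{"type":"number"}}},"fingers":{"type":"number"},"grip_force":{"type":"number"}},"required":["commands"]}

```bash
mkdir -p pics
python3 - <<'E'
from workcell import env
import cv2,numpy as np
for n in("top","side"):
    cv2.imwrite(f"pics/{n}0.png",env.camera(n)[:,:,::-1])
    i=env.camera_info(n);print(n,i)
o=env.observe();print(env.grip_point_offset,o)
E
```

```text
top {'intrinsics': array([[449.03995396,   0.        , 318.30984546],
       [  0.        , 449.03995396, 204.39628198],
       [  0.        ,   0.        ,   1.        ]]), 'distortion': array([0.01590302, 0.        , 0.        , 0.        , 0.        ]), 'xyz': array([ 0.43926708, -0.02039631,  0.98224879]), 'attitude': array([[ 0.00173018, -0.99158543,  0.12944239],
       [-0.99977839, -0.00443099, -0.02057984],
       [ 0.02098023, -0.1293781 , -0.99137336]])}
side {'intrinsics': array([[443.71809762,   0.        , 315.78297349],
       [  0.        , 443.71809762, 195.99791347],
       [  0.        ,   0.        ,   1.        ]]), 'distortion': array([0.03962487, 0.        , 0.        , 0.        , 0.        ]), 'xyz': array([0.11078731, 0.79864236, 0.7800938 ]), 'attitude': array([[-0.87293308, -0.30463652,  0.38103074],
       [-0.48783418,  0.54891117, -0.67875941],
       [-0.00237712, -0.77839136, -0.62777483]])}
0.0188 {'clock': 0.1, 'qpos': array([-6.99342934e+01,  2.81625192e+01,  8.93475180e+01, -2.38981654e-04,
        6.25514511e+01, -6.04990430e+00]), 'joint_velocities': array([-0.00769129, -0.02191684, -0.11757167,  0.11503091,  0.10320381,
       -0.02226716]), 'tau': array([ 1.84133605e-03, -6.13623047e+01, -2.58606774e+01,  6.93500089e-02,
        4.69872518e-02, -5.67614836e-05]), 'tcp_pos': array([ 0.27505952, -0.56096102,  0.21409508]), 'tool_rot': array([[ 8.97906849e-01,  4.40185361e-01, -3.71679936e-04],
       [ 4.40185504e-01, -8.97906292e-01,  1.00676152e-03],
       [ 1.09427931e-04, -1.06758619e-03, -9.99999424e-01]]), 'contact_force': array([0.11311665, 0.34266852, 0.3009607 ]), 'ft_torque': array([ 0.02816745, -0.01070533,  0.02775425]), 'finger_force': 0.0, 'opening': 0.0950324145183588}
```

View pics/top0.png

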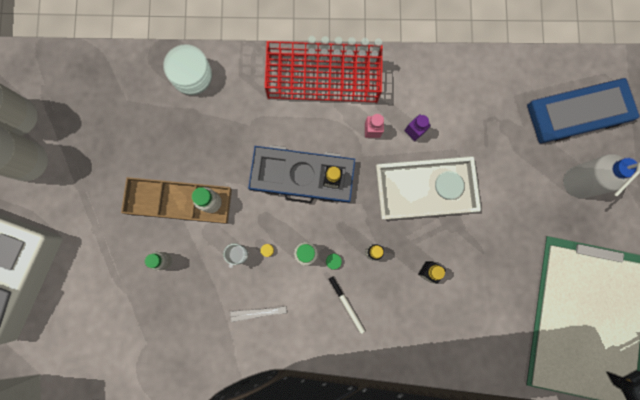

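View pics/side0.png

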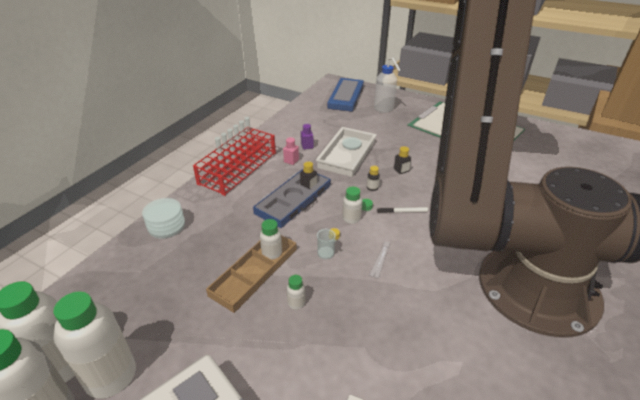

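Run:
```python
import cv2
t=cv2.imread("pics/top0.png");s=cv2.imread("pics/side0.png")
def c(im,x,y,w,h,k,n): cv2.imwrite(f"pics/{n}.png",cv2.resize(im[y:y+h,x:x+w],None,fx=k,fy=k,interpolation=cv2.INTER_CUBIC))
c(t,140,230,160,60,5,"c1");c(t,290,230,160,60,5,"c2");c(s,200,120,230,200,3,"c3")
c(t,110,140,130,90,6,"c4");c(t,240,130,250,95,3.2,"c5")
```

```text
(no output)
```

View pics/c1.png

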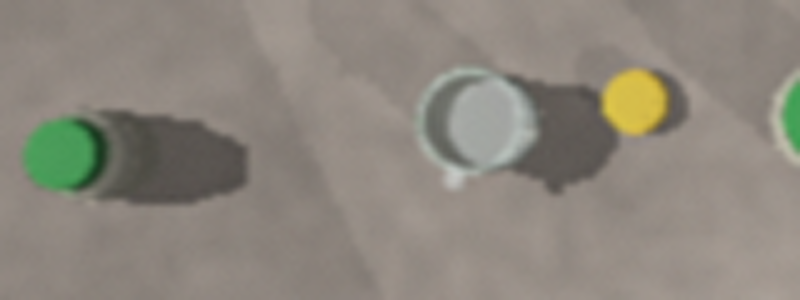

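View pics/c2.png

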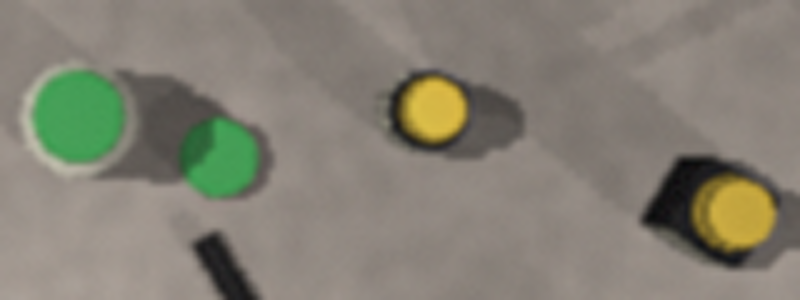

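View pics/c3.png

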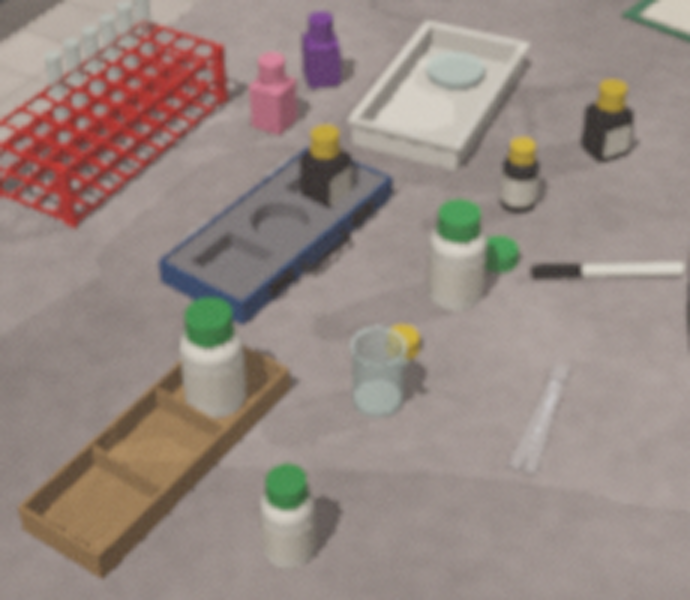

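View pics/c4.png

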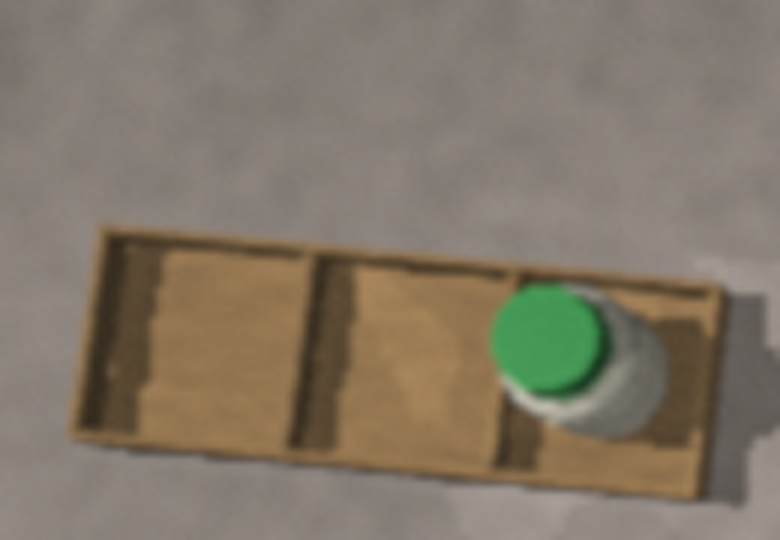

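View pics/c5.png

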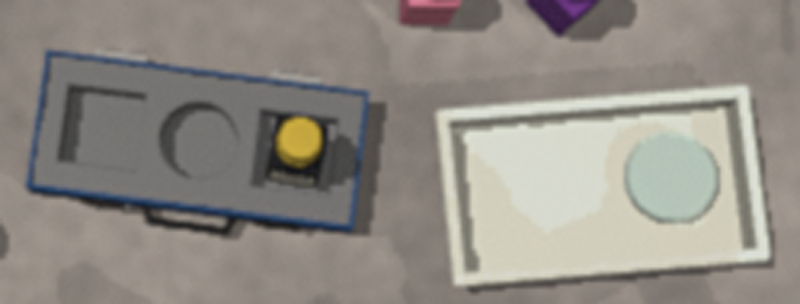

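```bash
cat > h.py <<'E'
from workcell import env
import numpy as np,cv2
def ray(n,uv,z):
    i=env.camera_info(n);K=i["intrinsics"];R=i["attitude"];c=i["xyz"]
    p=cv2.undistortPoints(np.array(uv,float).reshape(-1,1,2),K,np.array(i["distortion"])).reshape(-1,2)
    d=np.c_[p,np.ones(len(p))]@R.T
    return c+d*((z-c[2])/d[:,2])[:,None]
def proj(n,P):
    i=env.camera_info(n);R=i["attitude"]
    return cv2.projectPoints((np.array(P,float)-i["xyz"])@R,np.zeros(3),np.zeros(3),i["intrinsics"],np.array(i["distortion"]))[0].reshape(-1,2)
def uc(c,k,x,y): return (np.array(c,float)+.5)/k-.5+[x,y]
E
python3 - <<'E'
from h import *
np.set_printoptions(precision=4,suppress=True)
for n,c,o,z,s in[("small",(60,154),(140,230),.076,(287,480)),("beaker",(478,120),(140,230),.06,(379,345)),("large",(79,116),(290,230),.092,(460,216)),("round",(434,109),(290,230),.07,(522,146)),("square",(741,212),(290,230),.078,(613,90)),("ycap",(634,101),(140,230),.015,(403,336)),("gcap",(222,158),(290,230),.015,(497,247))]:
    print(n,ray("top",uc(c,5,*o),z)[0,:2],ray("side",uc(s,3,200,120),z)[0,:2])
for n,c,k,o,z,L in[("carton",[(103,227),(722,287),(700,498),(73,438)],6,(110,140),.026,(.078,.222)),("case",[(48,52),(368,92),(352,229),(28,188)],3.2,(240,130),.026,(.096,.222)),("tray",[(436,110),(748,87),(772,262),(458,286)],3.2,(240,130),.03,(.118,.212))]:
    p=ray("top",uc(c,k,*o),z)[:,:2]
    a,b=L[0]/2,L[1]/2
    m=np.array([(a,b),(a,-b),(-a,-b),(-a,b)])
    cen=p.mean(0);q=p-cen
    th=np.arctan2((m[:,0]*q[:,1]-m[:,1]*q[:,0]).sum(),(m*q).sum())
    R=np.array([[np.cos(th),-np.sin(th)],[np.sin(th),np.cos(th)]])
    print(n,cen,np.degrees(th),"res",np.abs(q-m@R.T).max(),[ (cen+R@[x,y]).round(4) for x,y in {"carton":[(0,73),(0,0),(0,-73)],"case":[(0,66),(0,0),(0,-66)],"tray":[(0,50),(4,-52)]}[n]])
t=cv2.imread("pics/top0.png");s=cv2.imread("pics/side0.png")
i=0
out=[]
c=ray("top",uc((741,212),5,290,230),.078)[0,:2]
for deg in(20,28,36):
    row=[]
    for n,im,x,y in(("top",t,410,245),("side",s,380,135)):
        k=5;g=cv2.resize(im[y:y+50,x:x+50],None,fx=k,fy=k,interpolation=cv2.INTER_CUBIC)
        a=np.radians(-deg);
        for z in(0,.052):
            P=[(c[0]+.018*np.sqrt(2)*np.cos(a+np.pi/4+j*np.pi/2),c[1]+.018*np.sqrt(2)*np.sin(a+np.pi/4+j*np.pi/2),z) for j in range(4)]
            u=(proj(n,P)-[x,y]+.5)*k-.5
            cv2.polylines(g,[u.astype(int)],True,(0,0,255) if z else (0,255,0),1)
        row.append(g)
    out.append(np.vstack(row))
cv2.imwrite("pics/sq.png",np.hstack(out))
E
```

```text
small [0.4441 0.2913] [0.4417 0.2958]
beaker [0.458  0.1293] [0.4569 0.1339]
large [ 0.4592 -0.0136] [ 0.4555 -0.0055]
round [ 0.4629 -0.1572] [ 0.4615 -0.1527]
square [ 0.422  -0.2785] [ 0.4182 -0.27  ]
ycap [0.4671 0.0704] [0.4662 0.0732]
gcap [ 0.4432 -0.0742] [ 0.4456 -0.071 ]
carton [0.5724 0.2627] -5.225008915496297 res 0.0011269615061675758 [array([ 7.2203, 72.9594]), array([0.5724, 0.2627]), array([ -6.0755, -72.4339])]
case [ 0.6317 -0.0046] -6.960618013348406 res 0.0012693367866788569 [array([ 8.6301, 65.509 ]), array([ 0.6317, -0.0046]), array([ -7.3666, -65.5181])]
tray [ 0.6011 -0.2776] 4.872688349644142 res 0.0020000559830167797 [array([-3.646 , 49.5417]), array([  9.0037, -51.7499])]
```

View pics/sq.png

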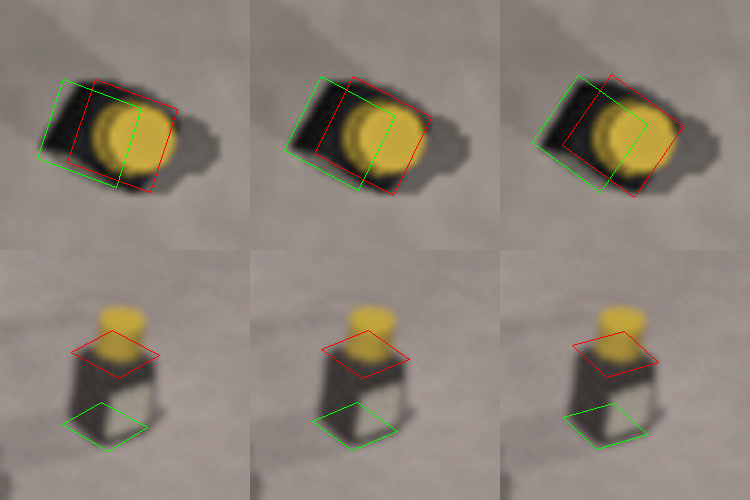

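Top picture: the green-topped things at (152,260), (306,253) and (334,261). The first two have white bodies, small and large, and so are the samples; the third is a flat loose cap. Yellow-topped things are at (267,250), (376,252), (438,272) and (334,174). The second is the round reagent and the third the square one; the first is a loose cap and the fourth is already stored. The crops confirm this, and the beaker is at (235,254).

I start with the square bottle, which is turned about -25°.

>>> {"fn": "move_arm", "kwargs": {
  "commands": [
    [0,0,0,-9.7],
    [0,0,0,-9.7],
    [0,0,0,-9.7],
    [0,0,0,-9.8],
    [0.053,0.002,0,0],
    [0.053,0.002,0,0],
    [0.053,0.002,0,0],
    [0.053,0.002,0,0],
    [0.053,0.003,0,0],
    [0.05,0.003,0,0]
  ],
  "fingers": -1,
  "grip_force": 15
}}

```text
clock: 1.35
tcp_pos: [0.4214, -0.2799, 0.2145]
tool_rot: [[0.422, 0.906, -0.0], [0.906, -0.422, 0.0], [0.0, -0.0, -1.0]]
contact_force: [0.5, -0.4, -0.3]
opening: 0.0949
finger_force: 0.0
```

>>> {"fn": "move_arm", "kwargs": {
  "commands": [
    [0,0,0.045,0],
    [0,0,0.045,0],
    [0,0,0.04,0],
    [0,0,0.03,0],
    [0,0,0.02,0],
    [0,0,0.0075,0],
    [0,0,0,0],
    [0,0,0,0],
    [0,0,0,0],
    [0,0,0,0]
  ]
}}

```text
clock: 2.6
tcp_pos: [0.421, -0.2817, 0.0276]
tool_rot: [[0.422, 0.906, 0.001], [0.906, -0.422, -0.001], [-0.0, 0.001, -1.0]]
contact_force: [0.3, 0.3, -0.0]
opening: 0.0952
finger_force: 0.0
```

>>> {"fn": "move_arm", "kwargs": {
  "commands": [
    [0,0,0,0],
    [0,0,0,0],
    [0,0,0,0],
    [0,0,0,0],
    [0,0,0,0],
    [0,0,0,0],
    [0,0,0,0],
    [0,0,0,0],
    [0,0,0,0],
    [0,0,0,0]
  ],
  "fingers": 1
}}

```text
clock: 3.85
tcp_pos: [0.4209, -0.2816, 0.0271]
tool_rot: [[0.422, 0.906, 0.0], [0.906, -0.422, -0.0], [-0.0, 0.0, -1.0]]
contact_force: [-0.1, -0.1, -0.4]
opening: 0.0373
finger_force: 14.4
```

>>> {"fn": "move_arm", "kwargs": {
  "commands": [
    [0,0,-0.01,0],
    [0,0,-0.03,0],
    [0,0,-0.04,0],
    [0,0,-0.03,0],
    [0,0,0,-9],
    [0,0,0,-9],
    [0.02,0.01,0,0],
    [0.04,0.02,0,0],
    [0.045,0.02,0,0],
    [0.045,0.02,0,0]
  ]
}}

```text
clock: 5.1
tcp_pos: [0.5092, -0.1399, 0.1379]
tool_rot: [[0.122, 0.993, 0.001], [0.993, -0.122, -0.0], [-0.0, 0.001, -1.0]]
contact_force: [0.3, -1.0, -0.8]
opening: 0.0368
finger_force: 14.4
```

>>> {"fn": "move_arm", "kwargs": {
  "commands": [
    [0.045,0.02,0,0],
    [0.045,0.02,0,0],
    [0.045,0.02,0,0],
    [0.04,0.02,0,0],
    [0.03,0.015,0,0],
    [0.01,0.01,0,0],
    [0,0,0,0],
    [0,0,0,0],
    [0,0,0,0],
    [0,0,0,0]
  ]
}}

```text
clock: 6.35
tcp_pos: [0.6388, 0.0588, 0.1373]
tool_rot: [[0.122, 0.992, 0.0], [0.992, -0.122, -0.0], [-0.0, 0.0, -1.0]]
contact_force: [0.2, 1.3, -0.4]
opening: 0.0372
finger_force: 14.4
```

>>> {"fn": "move_arm", "kwargs": {
  "commands": [
    [0.002,0.001,0.02,0],
    [0,0,0.03,0],
    [0,0,0.025,0],
    [0,0,0.012,0],
    [0,0,0.008,0],
    [0,0,0.005,0],
    [0,0,0.003,0],
    [0,0,0,0],
    [0,0,0,0],
    [0,0,0,0]
  ]
}}

```text
clock: 7.6
tcp_pos: [0.6403, 0.0613, 0.0344]
tool_rot: [[0.122, 0.993, 0.0], [0.993, -0.122, -0.0], [-0.0, 0.0, -1.0]]
contact_force: [0.9, 0.1, -0.8]
opening: 0.0373
finger_force: 14.4
```

>>> {"fn": "move_arm", "kwargs": {
  "commands": [
    [0,0,0,0],
    [0,0,0,0],
    [0,0,0,0],
    [0,0,0,0],
    [0,0,-0.005,0],
    [0,0,-0.02,0],
    [0,0,-0.04,0],
    [0,0,-0.04,0],
    [0,0,-0.04,0],
    [0,0,-0.02,0]
  ],
  "fingers": -0.4
}}

```text
clock: 8.85
tcp_pos: [0.6407, 0.0613, 0.2033]
tool_rot: [[0.122, 0.993, 0.004], [0.993, -0.122, -0.0], [0.0, 0.004, -1.0]]
contact_force: [0.0, 0.3, 0.3]
opening: 0.0667
finger_force: 0.0
```

>>> {"fn": "move_arm", "kwargs": {
  "commands": [
    [-0.02,-0.01,0,0],
    [-0.04,-0.025,0,0],
    [-0.045,-0.03,0,0],
    [-0.045,-0.03,0,0],
    [-0.045,-0.03,0,0],
    [-0.034,-0.019,0,0],
    [-0.01,-0.005,0,0],
    [0,0,0,0],
    [0,0,0,0],
    [0,0,0,0]
  ],
  "fingers": -1
}}

```text
clock: 10.1
tcp_pos: [0.4636, -0.1571, 0.199]
tool_rot: [[0.12, 0.993, -0.0], [0.993, -0.12, 0.0], [0.0, -0.0, -1.0]]
contact_force: [-0.2, -0.4, -0.2]
opening: 0.0949
finger_force: 0.0
```

Run:
```python
from h import *
t=env.camera("top")[:,:,::-1];s=env.camera("side")[:,:,::-1]
a=cv2.resize(t[120:280,240:460],(770,560),interpolation=cv2.INTER_CUBIC)
cv2.imwrite("pics/t1.png",a)
o=env.observe();print(o["tcp_pos"])
```

```text
[ 0.46354185 -0.15721681  0.19900203]
```

View pics/t1.png

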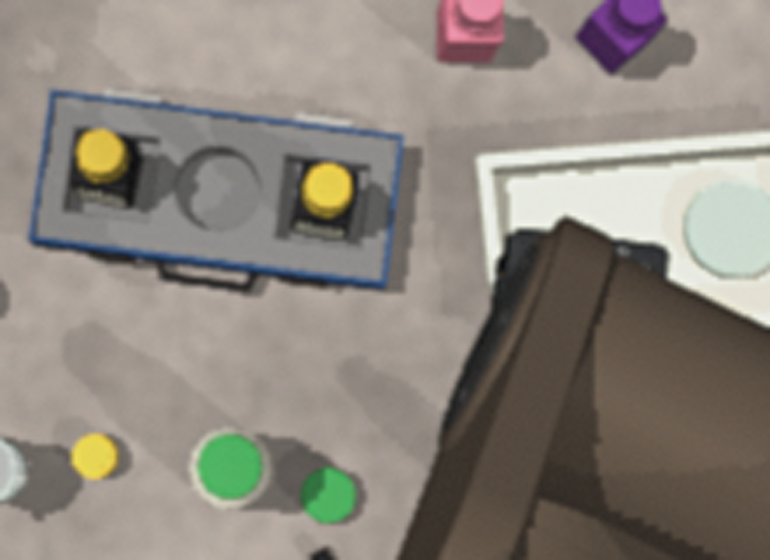

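The square bottle stands in its recess, with its cap at crop (101,155), just as the stored one does at (328,190). Next is the round bottle.

>>> {"fn": "move_arm", "kwargs": {
  "commands": [
    [0,0,0.045,0],
    [0,0,0.045,0],
    [0,0,0.04,0],
    [0,0,0.025,0],
    [0,0,0.013,0],
    [0,0,0.006,0],
    [0,0,0,0],
    [0,0,0,0],
    [0,0,0,0],
    [0,0,0,0]
  ]
}}

```text
clock: 11.45
tcp_pos: [0.4634, -0.1579, 0.0255]
tool_rot: [[0.122, 0.993, 0.001], [0.993, -0.122, -0.0], [-0.0, 0.001, -1.0]]
contact_force: [-0.7, -0.4, 0.0]
opening: 0.0949
finger_force: 0.0
```

>>> {"fn": "move_arm", "kwargs": {
  "commands": [
    [0,0,0,0],
    [0,0,0,0],
    [0,0,0,0],
    [0,0,0,0],
    [0,0,0,0],
    [0,0,0,0],
    [0,0,0,0],
    [0,0,0,0],
    [0,0,0,0],
    [0,0,0,0]
  ],
  "fingers": 1
}}

```text
clock: 12.7
tcp_pos: [0.4632, -0.1578, 0.0251]
tool_rot: [[0.122, 0.993, -0.0], [0.993, -0.122, -0.0], [-0.0, -0.0, -1.0]]
contact_force: [0.0, -0.3, 0.5]
opening: 0.0335
finger_force: 15.0
```

>>> {"fn": "move_arm", "kwargs": {
  "commands": [
    [0,0,-0.01,0],
    [0,0,-0.03,0],
    [0,0,-0.04,0],
    [0,0,-0.03,0],
    [0.02,0.015,0,0],
    [0.035,0.03,0,0],
    [0.04,0.035,0,0],
    [0.04,0.035,0,0],
    [0.028,0.025,0,0],
    [0.009,0.009,0,0]
  ]
}}

```text
clock: 13.95
tcp_pos: [0.6329, -0.0038, 0.1354]
tool_rot: [[0.12, 0.993, 0.0], [0.993, -0.12, -0.0], [-0.0, 0.0, -1.0]]
contact_force: [-1.3, -1.2, -0.8]
opening: 0.0335
finger_force: 15.0
```

>>> {"fn": "move_arm", "kwargs": {
  "commands": [
    [0,0,0,0],
    [0,0,0,0],
    [0,0,0.02,0],
    [0,0,0.03,0],
    [0,0,0.015,0],
    [0,0,0,0],
    [0,0,0,0],
    [0,0,0,0],
    [0,0,0,0],
    [0,0,0,0]
  ]
}}

```text
clock: 15.2
tcp_pos: [0.6321, -0.0052, 0.0704]
tool_rot: [[0.122, 0.993, 0.0], [0.993, -0.122, -0.0], [-0.0, 0.0, -1.0]]
contact_force: [-0.4, -0.5, 0.0]
opening: 0.0335
finger_force: 15.0
```

>>> {"fn": "move_arm", "kwargs": {
  "commands": [
    [0,0,0.01,0],
    [0,0,0.012,0],
    [0,0,0.008,0],
    [0,0,0.005,0],
    [0,0,0.003,0],
    [0,0,0,0],
    [0,0,0,0],
    [0,0,0,0],
    [0,0,0,0],
    [0,0,0,0]
  ]
}}

```text
clock: 16.45
tcp_pos: [0.6321, -0.0052, 0.0322]
tool_rot: [[0.122, 0.993, 0.0], [0.993, -0.122, -0.0], [-0.0, 0.0, -1.0]]
contact_force: [0.2, 0.6, 0.2]
opening: 0.0338
finger_force: 15.0
```

>>> {"fn": "move_arm", "kwargs": {
  "commands": [
    [0,0,0,0],
    [0,0,0,0],
    [0,0,0,0],
    [0,0,0,0],
    [0,0,-0.005,0],
    [0,0,-0.02,0],
    [0,0,-0.04,0],
    [0,0,-0.04,0],
    [0,0,-0.04,0],
    [0,0,-0.02,0]
  ],
  "fingers": -0.4
}}

```text
clock: 17.7
tcp_pos: [0.6325, -0.0053, 0.1999]
tool_rot: [[0.122, 0.993, 0.003], [0.993, -0.122, -0.0], [-0.0, 0.003, -1.0]]
contact_force: [0.3, -0.9, -1.5]
opening: 0.0666
finger_force: 0.0
```

>>> {"fn": "move_arm", "kwargs": {
  "commands": [
    [-0.005,-0.02,0,0],
    [-0.006,-0.04,0,0],
    [-0.007,-0.045,0,0],
    [-0.007,-0.04,0,0],
    [-0.005,-0.02,0,0],
    [0,-0.0055,0,0],
    [0,0,0,0],
    [0,0,0,0],
    [0,0,0,0],
    [0,0,0,0]
  ],
  "fingers": -1
}}

```text
clock: 18.95
tcp_pos: [0.4594, -0.0142, 0.197]
tool_rot: [[0.122, 0.993, -0.0], [0.993, -0.122, -0.0], [-0.0, -0.0, -1.0]]
contact_force: [-0.6, 0.9, -0.3]
opening: 0.0952
finger_force: 0.0
```

>>> {"fn": "move_arm", "kwargs": {
  "commands": [
    [0,0,0.045,0],
    [0,0,0.045,0],
    [0,0,0.04,0],
    [0,0,0.02,0],
    [0,0,0.013,0],
    [0,0,0.006,0],
    [0,0,0,0],
    [0,0,0,0],
    [0,0,0,0],
    [0,0,0,0]
  ]
}}

```text
clock: 20.2
tcp_pos: [0.4593, -0.0143, 0.0284]
tool_rot: [[0.122, 0.993, 0.001], [0.993, -0.122, -0.0], [-0.0, 0.001, -1.0]]
contact_force: [0.8, -0.0, -0.3]
opening: 0.0952
finger_force: 0.0
```

>>> {"fn": "move_arm", "kwargs": {
  "commands": [
    [0,0,0,0],
    [0,0,0,0],
    [0,0,0,0],
    [0,0,0,0],
    [0,0,0,0],
    [0,0,0,0],
    [0,0,0,0],
    [0,0,0,0],
    [0,0,0,0],
    [0,0,0,0]
  ],
  "fingers": 1
}}

```text
clock: 21.45
tcp_pos: [0.4591, -0.0143, 0.0281]
tool_rot: [[0.122, 0.993, -0.0], [0.993, -0.122, -0.0], [-0.0, -0.0, -1.0]]
contact_force: [-0.6, 0.4, 0.0]
opening: 0.048
finger_force: 15.0
```

>>> {"fn": "move_arm", "kwargs": {
  "commands": [
    [0,0,-0.01,0],
    [0,0,-0.03,0],
    [0,0,-0.04,0],
    [0,0,-0.035,0],
    [0.02,0.005,0,0],
    [0.035,0.01,0,0],
    [0.04,0.01,0,0],
    [0.04,0.01,0,0],
    [0.04,0.01,0,0],
    [0.04,0.01,0,0]
  ]
}}

```text
clock: 22.7
tcp_pos: [0.5401, 0.1938, 0.1438]
tool_rot: [[0.121, 0.993, 0.0], [0.993, -0.121, -0.0], [-0.0, 0.0, -1.0]]
contact_force: [0.5, -1.2, -2.2]
opening: 0.048
finger_force: 15.0
```

>>> {"fn": "move_arm", "kwargs": {
  "commands": [
    [0.04,0.0125,0,0],
    [0.024,0.008,0,0],
    [0.01,0.003,0,0],
    [0,0,0,0],
    [0,0,0,0],
    [0,0,0.02,0],
    [0,0,0.02,0],
    [0,0,0.01,0],
    [0,0,0,0],
    [0,0,0,0]
  ]
}}

```text
clock: 23.95
tcp_pos: [0.5726, 0.263, 0.0938]
tool_rot: [[0.122, 0.993, 0.001], [0.993, -0.122, 0.0], [0.0, 0.001, -1.0]]
contact_force: [1.0, 1.8, -0.8]
opening: 0.0475
finger_force: 15.0
```

Lower to TCP 0.032, with the tray floor at 3 mm.

>>> {"fn": "move_arm", "kwargs": {
  "commands": [
    [0,0,0.015,0],
    [0,0,0.02,0],
    [0,0,0.012,0],
    [0,0,0.008,0],
    [0,0,0.004,0],
    [0,0,0.0025,0],
    [0,0,0,0],
    [0,0,0,0],
    [0,0,0,0],
    [0,0,0,0]
  ]
}}

```text
clock: 25.2
tcp_pos: [0.5723, 0.263, 0.0318]
tool_rot: [[0.122, 0.993, 0.0], [0.993, -0.122, -0.0], [0.0, 0.0, -1.0]]
contact_force: [-0.6, 0.2, -0.5]
opening: 0.048
finger_force: 15.0
```

>>> {"fn": "move_arm", "kwargs": {
  "commands": [
    [0,0,0,0],
    [0,0,0,0],
    [0,0,0,0],
    [0,0,0,0],
    [0,0,-0.005,0],
    [0,0,-0.02,0],
    [0,0,-0.04,0],
    [0,0,-0.04,0],
    [0,0,-0.04,0],
    [0,0,-0.02,0]
  ],
  "fingers": -0.6
}}

```text
clock: 26.45
tcp_pos: [0.5726, 0.2632, 0.1994]
tool_rot: [[0.122, 0.993, 0.003], [0.993, -0.122, 0.001], [0.001, 0.003, -1.0]]
contact_force: [-0.3, 0.3, -1.1]
opening: 0.0763
finger_force: 0.0
```

>>> {"fn": "move_arm", "kwargs": {
  "commands": [
    [0.002,-0.02,0,0],
    [0.003,-0.035,0,0],
    [0.003,-0.04,0,0],
    [0.003,-0.025,0,0],
    [0.0015,-0.011,0,0],
    [0,0,0,0],
    [0,0,0,0],
    [0,0,0,0],
    [0,0,0,0],
    [0,0,0,0]
  ],
  "fingers": -1
}}

```text
clock: 27.7
tcp_pos: [0.4439, 0.2913, 0.1965]
tool_rot: [[0.122, 0.993, -0.0], [0.993, -0.122, -0.0], [-0.0, -0.0, -1.0]]
contact_force: [-0.1, -0.0, -0.3]
opening: 0.0951
finger_force: 0.0
```

>>> {"fn": "move_arm", "kwargs": {
  "commands": [
    [0,0,0.045,0],
    [0,0,0.045,0],
    [0,0,0.04,0],
    [0,0,0.02,0],
    [0,0,0.013,0],
    [0,0,0.006,0],
    [0,0,0,0],
    [0,0,0,0],
    [0,0,0,0],
    [0,0,0,0]
  ]
}}

```text
clock: 28.95
tcp_pos: [0.4439, 0.2914, 0.0279]
tool_rot: [[0.122, 0.993, 0.001], [0.993, -0.122, 0.0], [0.0, 0.001, -1.0]]
contact_force: [0.1, -0.5, -0.3]
opening: 0.0947
finger_force: 0.0
```

>>> {"fn": "move_arm", "kwargs": {
  "commands": [
    [0,0,0,0],
    [0,0,0,0],
    [0,0,0,0],
    [0,0,0,0],
    [0,0,0,0],
    [0,0,0,0],
    [0,0,0,0],
    [0,0,0,0],
    [0,0,0,0],
    [0,0,0,0]
  ],
  "fingers": 1
}}

```text
clock: 30.2
tcp_pos: [0.4437, 0.2913, 0.0276]
tool_rot: [[0.122, 0.993, -0.0], [0.993, -0.122, -0.0], [-0.0, -0.0, -1.0]]
contact_force: [-0.5, -0.2, -0.5]
opening: 0.0377
finger_force: 15.0
```

>>> {"fn": "move_arm", "kwargs": {
  "commands": [
    [0,0,-0.01,0],
    [0,0,-0.03,0],
    [0,0,-0.04,0],
    [0,0,-0.03,0],
    [0.012,0.02,0,0],
    [0.02,0.035,0,0],
    [0.018,0.035,0,0],
    [0.01,0.028,0,0],
    [0,0.011,0,0],
    [0,0,0,0]
  ]
}}

```text
clock: 31.45
tcp_pos: [0.5788, 0.3347, 0.1376]
tool_rot: [[0.122, 0.993, -0.001], [0.993, -0.122, -0.0], [-0.0, -0.0, -1.0]]
contact_force: [-0.4, -0.5, -0.7]
opening: 0.0376
finger_force: 15.0
```

>>> {"fn": "move_arm", "kwargs": {
  "commands": [
    [0,0,0,0],
    [0,0,0.02,0],
    [0,0,0.03,0],
    [0,0,0.025,0],
    [0,0,0.015,0],
    [0,0,0.009,0],
    [0,0,0.005,0],
    [0,0,0.002,0],
    [0,0,0,0],
    [0,0,0,0]
  ]
}}

```text
clock: 32.7
tcp_pos: [0.5792, 0.3353, 0.032]
tool_rot: [[0.122, 0.993, 0.001], [0.993, -0.122, 0.0], [0.0, 0.001, -1.0]]
contact_force: [-0.3, -0.5, 0.2]
opening: 0.0373
finger_force: 15.0
```

>>> {"fn": "move_arm", "kwargs": {
  "commands": [
    [0,0,0,0],
    [0,0,0,0],
    [0,0,0,0],
    [0,0,0,0],
    [0,0,-0.005,0],
    [0,0,-0.02,0],
    [0,0,-0.04,0],
    [0,0,-0.04,0],
    [0,0,-0.04,0],
    [0,0,-0.02,0]
  ],
  "fingers": -0.5
}}

```text
clock: 33.95
tcp_pos: [0.5795, 0.3355, 0.2008]
tool_rot: [[0.122, 0.993, 0.004], [0.993, -0.122, 0.002], [0.002, 0.004, -1.0]]
contact_force: [-0.4, -0.2, -1.1]
opening: 0.0713
finger_force: 0.0
```

>>> {"fn": "move_arm", "kwargs": {
  "commands": [
    [-0.02,-0.01,0,0],
    [-0.04,-0.015,0,0],
    [-0.045,-0.02,0,0],
    [-0.045,-0.02,0,0],
    [-0.04,-0.018,0,0],
    [-0.022,-0.009,0,0],
    [-0.007,-0.003,0,0],
    [0,0,0,0],
    [0,0,0,0],
    [0,0,0,0]
  ],
  "fingers": -1,
  "grip_force": 8
}}

```text
clock: 35.2
tcp_pos: [0.4584, 0.13, 0.1965]
tool_rot: [[0.121, 0.993, -0.0], [0.993, -0.121, -0.0], [-0.0, -0.0, -1.0]]
contact_force: [0.6, 0.3, -0.3]
opening: 0.0951
finger_force: 0.0
```

>>> {"fn": "move_arm", "kwargs": {
  "commands": [
    [0,0,0.045,0],
    [0,0,0.045,0],
    [0,0,0.04,0],
    [0,0,0.02,0],
    [0,0,0.013,0],
    [0,0,0.004,0],
    [0,0,0,0],
    [0,0,0,0],
    [0,0,0,0],
    [0,0,0,0]
  ]
}}

```text
clock: 36.45
tcp_pos: [0.4583, 0.1294, 0.0299]
tool_rot: [[0.122, 0.993, 0.001], [0.993, -0.122, -0.0], [0.0, 0.001, -1.0]]
contact_force: [-0.3, 0.2, 0.4]
opening: 0.0952
finger_force: 0.0
```

>>> {"fn": "move_arm", "kwargs": {
  "commands": [
    [0,0,0,0],
    [0,0,0,0],
    [0,0,0,0],
    [0,0,0,0],
    [0,0,0,0],
    [0,0,0,0],
    [0,0,0,0],
    [0,0,0,0],
    [0,0,0,0],
    [0,0,0,0]
  ],
  "fingers": 1
}}

```text
clock: 37.7
tcp_pos: [0.4582, 0.1294, 0.0296]
tool_rot: [[0.122, 0.993, 0.0], [0.993, -0.122, -0.0], [-0.0, 0.0, -1.0]]
contact_force: [1.0, -0.1, -0.2]
opening: 0.0422
finger_force: 8.0
```

>>> {"fn": "move_arm", "kwargs": {
  "commands": [
    [0,0,-0.01,0],
    [0,0,-0.03,0],
    [0,0,-0.04,0],
    [0,0,-0.04,0],
    [-0.02,0.01,0,0],
    [-0.035,0.02,0,0],
    [-0.04,0.02,0,0],
    [-0.04,0.02,0,0],
    [-0.04,0.02,0,0],
    [-0.04,0.02,0,0]
  ]
}}

```text
clock: 38.95
tcp_pos: [0.5414, -0.0988, 0.1504]
tool_rot: [[0.122, 0.993, 0.0], [0.993, -0.122, -0.0], [-0.0, 0.0, -1.0]]
contact_force: [-0.1, 1.0, -0.3]
opening: 0.0427
finger_force: 8.0
```

>>> {"fn": "move_arm", "kwargs": {
  "commands": [
    [-0.04,0.02,0,0],
    [-0.04,0.02,0,0],
    [-0.028,0.02,0,0],
    [-0.015,0.011,0,0],
    [0,0,0,0],
    [0,0,0,0],
    [0,0,0.02,0],
    [0,0,0.03,0],
    [0,0,0.02,0],
    [0,0,0,0]
  ]
}}

```text
clock: 40.2
tcp_pos: [0.5959, -0.2267, 0.0787]
tool_rot: [[0.121, 0.993, -0.002], [0.993, -0.121, 0.001], [0.001, -0.003, -1.0]]
contact_force: [0.4, -0.3, 0.9]
opening: 0.0425
finger_force: 8.0
```

>>> {"fn": "move_arm", "kwargs": {
  "commands": [
    [0,0,0.015,0],
    [0,0,0.015,0],
    [0,0,0.008,0],
    [0,0,0.004,0],
    [0,0,0.0025,0],
    [0,0,0,0],
    [0,0,0,0],
    [0,0,0,0],
    [0,0,0,0],
    [0,0,0,0]
  ]
}}

```text
clock: 41.45
tcp_pos: [0.5967, -0.2281, 0.0352]
tool_rot: [[0.122, 0.993, 0.0], [0.993, -0.122, -0.0], [-0.0, 0.0, -1.0]]
contact_force: [-0.0, 0.0, 0.1]
opening: 0.0422
finger_force: 8.0
```

>>> {"fn": "move_arm", "kwargs": {
  "commands": [
    [0,0,0,0],
    [0,0,0,0],
    [0,0,0,0],
    [0,0,0,0],
    [0,0,-0.005,0],
    [0,0,-0.02,0],
    [0,0,-0.04,0],
    [0,0,-0.04,0],
    [0,0,-0.04,0],
    [0,0,-0.02,0]
  ],
  "fingers": -0.4
}}

```text
clock: 42.7
tcp_pos: [0.5971, -0.2283, 0.203]
tool_rot: [[0.122, 0.993, 0.003], [0.993, -0.122, -0.002], [-0.001, 0.003, -1.0]]
contact_force: [0.4, 0.9, -0.4]
opening: 0.0663
finger_force: 0.0
```

>>> {"fn": "move_arm", "kwargs": {
  "commands": [
    [-0.02,-0.03,0,0],
    [-0.04,-0.03,0,0],
    [-0.04,-0.03,0,0],
    [-0.04,-0.03,0,0],
    [-0.04,-0.03,0,0],
    [-0.04,-0.03,0,0],
    [-0.04,-0.03,0,0],
    [0,0,0,0],
    [0,0,0,0],
    [0,0,0,0]
  ]
}}

```text
clock: 43.95
tcp_pos: [0.3574, -0.4598, 0.2003]
tool_rot: [[0.12, 0.993, 0.0], [0.993, -0.12, -0.0], [-0.0, 0.0, -1.0]]
contact_force: [-0.4, 0.3, -0.1]
opening: 0.0668
finger_force: 0.0
```

Run:
```python
from h import *
t=env.camera("top")[:,:,::-1];s=env.camera("side")[:,:,::-1]
a=cv2.resize(t[110:290,110:500],(780,360),interpolation=cv2.INTER_CUBIC)
cv2.imwrite("pics/t2.png",a)
cv2.imwrite("pics/s2.png",cv2.resize(s[110:310,200:430],(690,600),interpolation=cv2.INTER_CUBIC))
```

```text
(no output)
```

View pics/t2.png

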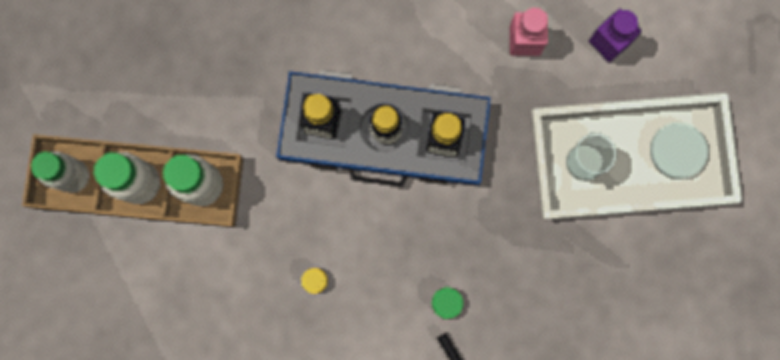

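View pics/s2.png

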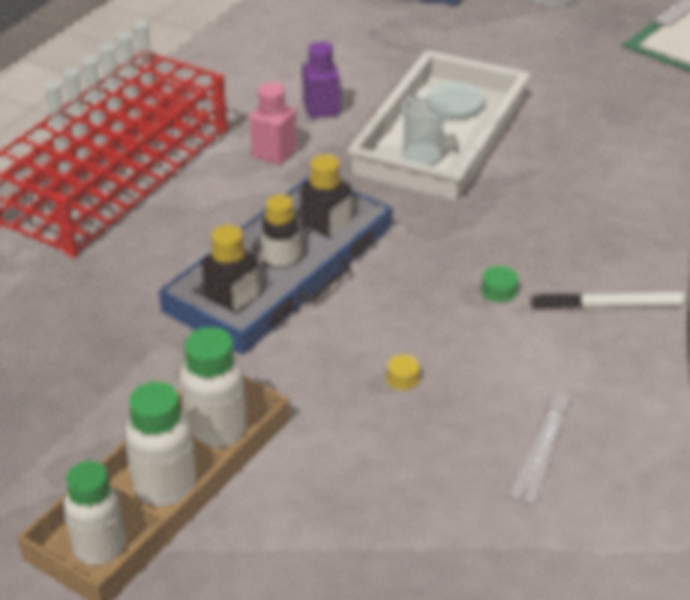

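Both pictures show all five things upright in their places: samples at top-crop (47,168) and (116,172), reagents at (318,108) and (386,119), and the beaker at (593,155). The stored bottles at (184,174) and (447,128) are unmoved, and the arm is clear.

```bash
python3 -c "
from workcell import env
print(env.close_job())"
```

```text
the job is handed in; nothing more can be done
None
```

The job is handed in at about 44 s of the 128 s allowed: both samples, both reagents and the beaker stood upright in their places in the final pictures, and the stored bottles had not moved; the judge returned no verdict.

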